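Hold a sample flask down on the touch mixer

ROBOT

A 6-joint arm with a two-finger parallel gripper is mounted at the origin on the work surface. World frame = base frame: x ahead of the robot, y to its left, z up, the work surface at z = 0. Lengths are in mm, angles in rad, forces in N, time in s.
With the tool pointing down it reaches from about 350 to 775 mm from the base axis. Payload 7.3 kg.
Tool frame: the origin (TCP) lies midway between the tips of the shut fingers; the grasp point (between the pads) lies 19 mm behind it; z points along the fingers, y is the line along which they close (so a half turn about z gives the same grasp; the last joint's range is limited). The gripper opens to 92 mm and grips with 3 to 60 N. Pads are 19 mm wide; open, the fingers measure 130 mm over their backs; the gripper's body (75 mm by 190 mm) begins 47 mm behind the grasp point.
Start: joints at [0.973, 0.342, 1.524, -0, 1.275, -0.146], TCP at [229.198, 472.352, 196.341] pointing down, gripper open.
Joint ranges: [-2.53, 2.53], [-0.77, 2.02], [0.04, 2.7], [-1, 4.14], [0.28, 2.66], [-3.11, 3.11]. Speed limits (rad/s): [2.57, 2.57, 3.14, 3.14, 3.14, 3.14].

INTERFACE

Orientations are given as [roll, pitch, yaw] about the fixed x, y, z axes, in that order (R = Rz(yaw) Ry(pitch) Rx(roll)).
In Python, from plant import get_obs, capture, camera_model, close_job, search_frame, regions_of, pinpoint gives the robot as it stands. The module is installed in compiled form; this text tells all that it offers.
- The arm moves only by the shell command python3 -m pendant 'ROWS'. ROWS is JSON, one flat list of numbers, 7 for each row, row after row: the shift along the tool's x, y, z in units of 30 mm (1.0 is 30 mm), then the turn, a rotation vector about the tool's x, y, z in units of 4 degrees (1.0 is 4 degrees), then the closure, from -1 (fully open) to 1 (shut), so that 0 is half open. In form: [dx, dy, dz, wx, wy, wz, gripper, dx, dy, dz, wx, wy, wz, gripper, ...]. A call has 1 to 12 rows; each row shifts and turns the commanded pose from where the row before left it, along the tool's axes as they then stand; what a row does not reach is not made up. A row lasts 1/10 s, in which the tool goes at most 50 mm and 8.59 degrees, less where a joint would pass 70% of its speed; a pose out of reach is approached as far as the arm can. A call with a number of a shift or a turn outside -1 to 1 is refused whole. A call with a gripper value outside its range is refused whole. The fingers move at their own pace and stop on an object; the grip force is fixed at half the most. Time passes only in rows, so rows that do not move let the fingers close. It gives the time, the measured TCP pose, the force, the opening and the grip force at its end, in the units of the state.
- get_obs(): the state, without advancing time (a new reading comes with each control period).
- capture(name): name is "side" or "top"; returns the picture (384x512x3 uint8, red, green, blue); there is no depth.
- camera_model(name): a dict with "fov_y" (degrees; the focal length in pixels is half the picture's height over the tangent of half this angle, whatever the lens; pixels are square), "cx", "cy" (the principal point, pixels), "pose" (4x4, takes a point from camera to world coordinates). Camera axes: x right, y up, looking along -z (the intrinsics and any distortion apply to the point x, -y, -z); pixel columns grow to the right and rows downward; lengths in mm; the calibration is good to about 2 mm. A picture is of the moment at which its call begins. camera_model takes no time and is no camera call.
- close_job(): hands the job in; it is judged then, once.
Trained networks look in the newest picture that a camera, given by its name, has taken for a name from the list of things; names that differ only in an ending like _2 or _b are one class to them, and where a whole thing is asked for, a point or a joint stands for the part that bears it (a point fixed in the world has none). Each returns a list of dicts, best first, with "score" (0 to 1); they miss things now and then, are a little off and sometimes report something else, mostly with a low value. They report only what shows in the picture. A call takes as long as a camera call. They do not tell look-alikes from the thing itself.
- search_frame(camera, thing): "location" ([column, row] in pixels, amid what is visible of it).
- regions_of(camera, thing): "pixels" (384x512 bool, what is visible of it) and "location" ([column, row] in pixels, amid what is visible of it).
- pinpoint(camera, thing): "location" ([column, row] in pixels: a listed point, or the origin of a listed thing).
The state is a dict: "time": time; "joint_positions": joint angles; "dq": joint speeds; "tau": joint torques, N m; "tool_pos": TCP position; "tcp_rot": TCP orientation; "contact_force": force on the tool from outside, world axes, zero at the start; "moment": the same for the moment, N m; "grip_width": finger opening in mm; "finger_force": force on a finger pad.
Only numpy, scipy, OpenCV 4.12 (cv2) and the standard library are available. Lean on these libraries where they do the work, as an engineer would, in place of code of your own. Each camera call takes 0.05 s, during which the arm holds its last target. There are 200 camera calls.

TASK

Take the amber stoppered flask out of its cork ring, set it upright in the sprung wire ring on top of the mixer, then press it gently straight down until the wire ring is fully down at its stop, and keep it there: the job finishes while you are still holding the flask pressed down. Press on the flask only, not on the mixer or its ring, and leave the clear flask, the white bottle, the beaker and the spatula alone.

Things in the scene. Friction and masses are not known exactly. Their poses are not given: they have to be found in the camera images.
- amber_flask: Loose round-bottomed flask of amber glass with a black stopper, 126 mm tall, about 0.17 kg (0.13 to 0.22). Origin at the lowest point of the bulb, z axis up along the neck. Bulb: sphere 64 mm across, centre 32 mm above the origin. Neck: straight cylinder 24 mm across from 64 to 104 mm above the origin, then a lip 29 mm across to 110 mm, then the stopper, 26 mm across, to 126 mm. It starts upright in cork ring a; weighted low, so it stands by itself in a ring.
- clear_flask: Bystander: the same flask in clear glass with a blue stopper, upright in the other cork ring. Origin at the lowest point of its bulb.
- cork_a: Fixed cork ring in which the amber flask starts: 86 mm outer diameter, 22 mm high, on the bench to the left or right of the mixer. Origin at the centre of its underside. The flask's lowest point stands 8 mm above this origin.
- mixer: Fixed touch mixer: white box 140 x 140 mm, top 64 mm above the bench, with a black front strip and a black disc on top, carrying the sprung wire ring above its centre. Origin at the centre of its underside on the bench; z up; its front looks along its -x.
- ring_centre (a point): Centre of the sprung steel wire ring, in the plane of the wire's centre line, moving with the ring; 90 mm above the bench when the ring is up. Wire 8 mm thick on a 54 mm centre-line diameter (hole 46 mm, outside 62 mm). A seated flask's lowest point lies about 8 mm below this point, on the ring's axis.
- cradle (a joint): Travel of the sprung wire ring straight down: 0 = up, 0.014 m = fully down at its stop. The spring pushes up with 4.5 N at the top, rising evenly to 10.8 N at the stop (450 N/m); a flask's weight alone hardly moves it.
- bottle: Bystander: loose white plastic wide-mouth bottle, 64 mm across, 130 mm tall. Origin at the centre of its underside.
- beaker: Bystander: loose clear plastic beaker, 68 mm across at the rim, 75 mm tall. Origin at the centre of its underside.
- spatula: Bystander: loose sampling spatula, 140 mm long, 16 mm thick wooden handle and narrow steel blade, lying flat on the bench between the robot and the mixer, along world y. Origin at its middle, on the bench.
Not all that is in view belongs to the job. Several things look just like the mixer: the one meant starts farthest to the robot's left.

How it is judged:
By the outcome, as a careful person would: the job done as asked, in the order asked, and still so for the second after the job is handed in, while the arm keeps its last pose, push and grip.
It also fails if it takes over 38 s, if anything falls off the work surface, if the arm or the gripper's body presses on something with over 40 N, if the wrist force passes 120 N, or if a joint passes its speed limit or range.

## Working session

There is one attempt and no reset: what is moved stays moved. The work goes in short steps, Python scripts to look and compute and a shell command to move; the robot and the scene stay as the last step left them, time stands still between calls to the robot, and variables do not carry over. Pictures are saved under pics/ and viewed, at most 10 in all, crops included, and the job is handed in when it is done.

```bash
mkdir -p pics
python3 - <<'E'
from plant import *
import cv2,numpy as np
for c in("side","top"):
    im=capture(c); cv2.imwrite(f"pics/{c}0.png",im[:,:,::-1]); m=camera_model(c); print(c,{k:(np.round(v,3).tolist() if k=="pose" else v) for k,v in m.items()})
    for t in("amber_flask","clear_flask","cork_a","mixer","ring_centre","bottle","beaker","spatula"):
        print(t,[(np.round(d["location"]).tolist(),round(d["score"],2)) for d in pinpoint(c,t)])
o=get_obs();print(o["time"],o["tool_pos"],o["tcp_rot"],o["grip_width"])
E
```

```text
side {'fov_y': 46.183695134680875, 'cx': 258.53219373287106, 'cy': 198.53369598134663, 'pose': [[0.982, 0.089, -0.168, 218.223], [-0.189, 0.556, -0.81, -1209.567], [0.021, 0.826, 0.563, 903.806], [0.0, 0.0, 0.0, 1.0]]}
amber_flask [([282.0, 275.0], 0.75)]
clear_flask [([259.0, 164.0], 0.57)]
cork_a [([282.0, 273.0], 0.57)]
mixer [([289.0, 214.0], 0.97), ([226.0, 247.0], 0.88)]
ring_centre [([177.0, 275.0], 0.78), ([226.0, 226.0], 0.74), ([260.0, 165.0], 0.72), ([292.0, 193.0], 0.69)]
bottle [([361.0, 258.0], 0.75)]
beaker [([312.0, 172.0], 0.8)]
spatula [([249.0, 213.0], 0.53)]
top {'fov_y': 42.75474319324361, 'cx': 257.6450283543925, 'cy': 189.59889632110884, 'pose': [[-0.016, 0.996, -0.09, 347.771], [-1.0, -0.018, -0.013, -34.766], [-0.014, 0.09, 0.996, 1499.139], [0.0, 0.0, 0.0, 1.0]]}
amber_flask [([352.0, 186.0], 0.84)]
clear_flask [([161.0, 179.0], 0.57)]
cork_a [([354.0, 188.0], 0.7)]
mixer [([261.0, 157.0], 0.85), ([309.0, 237.0], 0.72), ([370.0, 285.0], 0.66)]
ring_centre [([310.0, 240.0], 0.74), ([266.0, 159.0], 0.68), ([377.0, 288.0], 0.6)]
bottle [([336.0, 106.0], 0.7)]
beaker [([178.0, 114.0], 0.66)]
spatula [([248.0, 206.0], 0.77)]
0.9 [229.1949893  472.34199253 196.35012632] [3.14149699e+00 4.95159680e-06 2.68979124e+00] 91.59465667033403
```

View pics/side0.png

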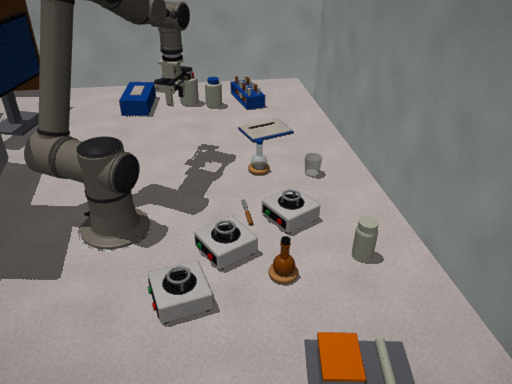

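View pics/top0.png

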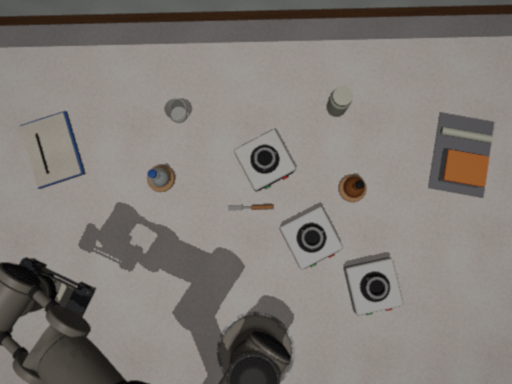

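```bash
cat > h.py <<'E'
from plant import *
import cv2,numpy as np
def K(c):
    m=camera_model(c); f=192/np.tan(np.radians(m["fov_y"]/2)); return m,f
def ray(c,p):
    m,f=K(c); P=np.array(m["pose"]); d=np.array([(p[0]-m["cx"])/f,-(p[1]-m["cy"])/f,-1]); d=P[:3,:3]@d
    return P[:3,3],d/np.linalg.norm(d)
def atz(c,p,z):
    o,d=ray(c,p); return o+d*(z-o[2])/d[2]
def proj(c,X):
    m,f=K(c); P=np.array(m["pose"]); q=P[:3,:3].T@(np.array(X)-P[:3,3]); return np.array([m["cx"]-f*q[0]/q[2],m["cy"]+f*q[1]/q[2]])
def tri(p,q):
    A=np.zeros((3,3));b=np.zeros(3)
    for c,x in(("side",p),("top",q)):
        o,d=ray(c,x);M=np.eye(3)-np.outer(d,d);A+=M;b+=M@o
    return np.linalg.solve(A,b)
def near(c,t,p):
    return min(pinpoint(c,t),key=lambda d:np.hypot(*(np.array(d["location"])-p)))["location"]
E
python3 - <<'E'
from h import *
s=capture("side");t=capture("top")
for th,z,ps,pt in(("amber_flask",8,(283,275),(353,187)),("cork_a",0,(283,275),(353,187)),("ring_centre",90,(291,194),(265,159)),("mixer",0,(289,214),(262,157))):
    L=[[near(c,th,p) for _ in range(4)] for c,p in(("side",ps),("top",pt))]
    a,b=np.mean(L[0],0),np.mean(L[1],0)
    print(th,a.round(1),b.round(1),np.std(L[1],0).round(1),"tri",tri(a,b).round(1),"side@z",atz("side",a,z).round(1),"top@z",atz("top",b,z).round(1))
for c in("side","top"):
    r=regions_of(c,"amber_flask")
    for d in r: 
        ys,xs=np.where(d["pixels"]); print(c,d["score"],xs.min(),xs.max(),ys.min(),ys.max(),d["location"])
# other mixers
for p in((310,239),(376,288)): print("other",atz("top",p,90).round())
print("chosen",atz("top",(265,159),90).round())
A=cv2.resize(s[140:300,150:350],None,fx=4,fy=4,interpolation=cv2.INTER_CUBIC)[:, :, ::-1]
B=cv2.resize(t[120:320,220:420],None,fx=3,fy=3,interpolation=cv2.INTER_CUBIC)[:,:,::-1]
cv2.imwrite("pics/s1.png",cv2.resize(A,(750,600)));cv2.imwrite("pics/t1.png",B)
E
```

```text
amber_flask [285.1 272.6] [352.3 189.2] [0. 0.] tri [ 483.7 -304.    10.9] side@z [ 489.5 -301.3    8. ] top@z [ 479.2 -303.5    8. ]
cork_a [282.4 272.3] [352.2 184.3] [0. 0.] tri [ 487.7 -302.1   11. ] side@z [ 484.5 -290.7   -0. ] top@z [ 495.  -305.2    0. ]
ring_centre [291.1 196.3] [267.3 155.8] [0. 0.] tri [570.2 -45.5  92.1] side@z [567.8 -42.6  90. ] top@z [573.7 -46.1  90. ]
mixer [289.8 215. ] [260.9 159.8] [0. 0.] tri [574.3 -26.6   2.5] side@z [574.  -23.3  -0. ] top@z [576.  -26.8   0. ]
side 0.76 273 294 236 275 [283.1, 261.7]
top 0.75 343 364 177 197 [353.9, 188.0]
other [ 331. -164.   90.]
other [ 191. -346.   90.]
chosen [564. -39.  90.]
```

View pics/t1.png

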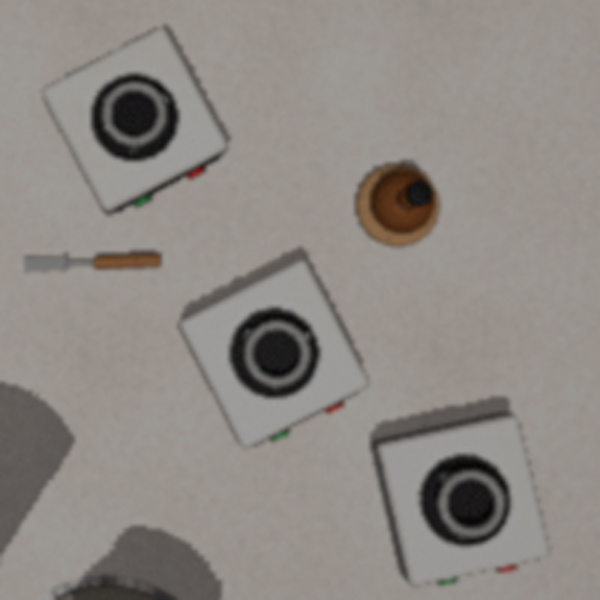

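View pics/s1.png

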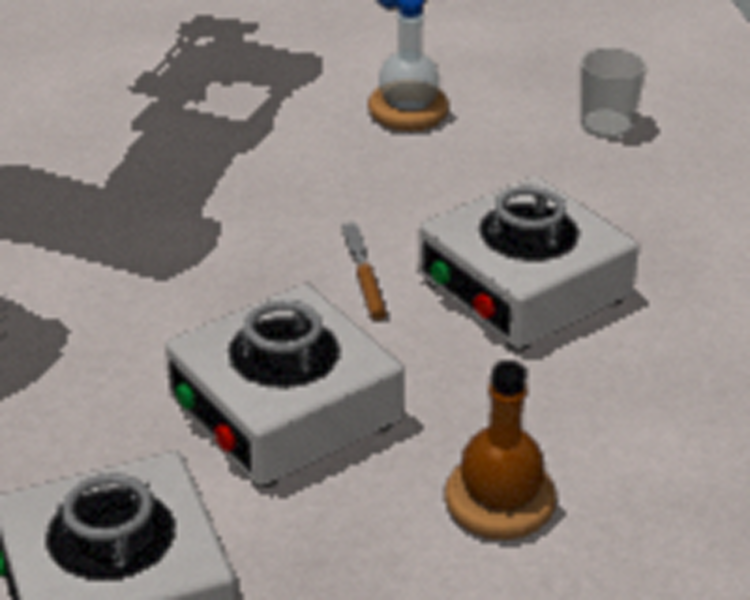

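Look-alike mixers in the top picture: (265,158), (312,238) and (375,286). The first has the largest y, so it is farthest to the robot's left, and it has the spatula in front of it. The crop confirms that it is the one meant. The amber flask is at top (354,187) and side (284,265).

Run:
```python
from h import *
for n,ps,pt,z in(("stopper",(285.4,240.6),(359,184),118+8),("bulb",(283.6,264.5),(354.,186),40),("cork",(283.3,272.5),(352,187.8),14),("ring",(291.,194.7),(264,157.4),90)):
    print(n,tri(ps,pt).round(1),"side",atz("side",ps,z).round(1),"top",atz("top",pt,z).round(1))
from scipy.spatial.transform import Rotation as R
o=get_obs(); print(R.from_euler("xyz",o["tcp_rot"]).as_matrix().round(3))
```

```text
stopper [ 483.3 -301.4  126.9] side [ 483.9 -300.4  126. ] top [ 483.2 -301.5  126. ]
bulb [ 484.4 -302.7   41.3] side [ 483.3 -301.3   40. ] top [ 485.9 -303.2   40. ]
cork [ 483.6 -302.4   10.4] side [ 482.7 -306.1   14. ] top [ 483.  -301.7   14. ]
ring [568.9 -36.4  92.1] side [569.8 -33.4  90. ] top [569.2 -36.4  90. ]
[[-0.9    0.437  0.   ]
 [ 0.437  0.9    0.   ]
 [-0.     0.    -1.   ]]
```

```bash
python3 -m pendant '[-1,-0.8,0,0,0,0,-1,-1,-0.8,0,0,0,0,-1,-1,-0.8,0,0,0,0,-1,-1,-0.8,0,0,0,0,-1,-1,-0.8,0,0,0,0,-1,-1,-0.8,0,0,0,0,-1,-1,-0.8,0,0,0,0,-1,-1,-0.8,0,0,0,0,-1,-1,-0.8,0,0,0,0,-1,-1,-0.8,0,0,0,0,-1,-1,-0.8,0,0,0,0,-1,-1,-0.8,0,0,0,0,-1]'
```

```text
time: 3.9
tool_pos: [427.9, 54.5, 196.6]
tcp_rot: [3.141, 0.001, 2.69]
contact_force: [0.9, -0.5, -0.1]
grip_width: 91.6
finger_force: 0.0
```

```bash
python3 -m pendant '[-0.7,-1,0,0,0,0,-1,-0.7,-1,0,0,0,0,-1,-0.7,-1,0,0,0,0,-1,-0.7,-1,0,0,0,0,-1,-0.7,-1,0,0,0,0,-1,-0.7,-1,0,0,0,0,-1,-0.7,-1,0,0,0,0,-1,-0.7,-1,0,0,0,0,-1,-0.7,-1,0,0,0,0,-1,-0.6,-0.9,0,0,0,0,-1,0,0,0,0,0,0,-1,0,0,0,0,0,0,-1]'
```

```text
time: 5.1
tool_pos: [483.6, -301.7, 195.8]
tcp_rot: [3.141, -0.001, 2.689]
contact_force: [1.2, 0.7, 0.5]
grip_width: 91.9
finger_force: 0.0
```

```bash
python3 -m pendant '[0,0,0.8,0,0,0,-1,0,0,1,0,0,0,-1,0,0,1,0,0,0,-1,0,0,0.8,0,0,0,-1,0,0,0.4,0,0,0,-1,0,0,0,0,0,0,-1,0,0,0,0,0,0,-1]'
python3 - <<'E'
from h import *
s=capture("side");t=capture("top")
A=cv2.resize(s[180:300,220:340],(480,480),interpolation=cv2.INTER_CUBIC)
B=cv2.resize(t[140:230,300:390],(320,320),interpolation=cv2.INTER_CUBIC)
B=cv2.copyMakeBorder(B,0,160,0,0,cv2.BORDER_CONSTANT)
cv2.imwrite("pics/g.png",np.hstack([A,B])[:,:,::-1])
E
```

```text
time: 5.8
tool_pos: [484.5, -301.4, 77.4]
tcp_rot: [-3.141, 0.001, 2.69]
contact_force: [-0.9, -0.6, 0.3]
grip_width: 91.6
finger_force: 0.0
```

View pics/g.png

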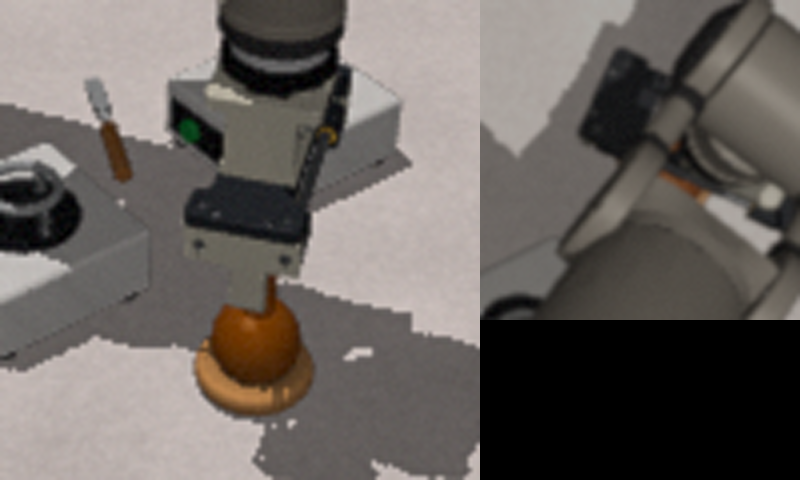

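The flask's bulb is undisturbed at side (283,265), and the fingers straddle its neck. Next I close the gripper.

```bash
python3 -m pendant '[0,0,0,0,0,0,0.2,0,0,0,0,0,0,0.4,0,0,0,0,0,0,0.6,0,0,0,0,0,0,1,0,0,0,0,0,0,1,0,0,0,0,0,0,1,0,0,0,0,0,0,1,0,0,0,0,0,0,1]'
```

```text
time: 6.7
tool_pos: [483.9, -301.5, 76.3]
tcp_rot: [3.141, -0.0, 2.69]
contact_force: [-0.7, -0.0, 0.6]
grip_width: 32.5
finger_force: 0.0
```

```bash
python3 -m pendant '[0,0,0,0,0,0,1,0,0,0,0,0,0,1,0,0,0,0,0,0,1,0,0,0,0,0,0,1,0,0,0,0,0,0,1]'
```

```text
time: 7.2
tool_pos: [483.9, -301.5, 76.2]
tcp_rot: [3.142, -0.0, 2.69]
contact_force: [0.2, -0.6, -0.9]
grip_width: 27.3
finger_force: 30.0
```

```bash
python3 -m pendant '[0,0,0,0,0,0,1,0,0,0,0,0,0,1,0,0,0,0,0,0,1]'; python3 -m pendant '[0,0,-0.4,0,0,0,1,0,0,-0.6,0,0,0,1,0,0,-0.8,0,0,0,1,0,0,-1,0,0,0,1,0,0,-1,0,0,0,1,0,0,-0.7,0,0,0,1,0,0,0,0,0,0,1,0,0,0,0,0,0,1]'
python3 - <<'E'
from h import *
s=capture("side")
cv2.imwrite("pics/l.png",cv2.resize(s[110:300,190:380],(600,600),interpolation=cv2.INTER_CUBIC)[:,:,::-1])
E
```

```text
time: 7.5
tool_pos: [483.9, -301.5, 76.3]
tcp_rot: [3.142, -0.0, 2.69]
contact_force: [0.1, -1.2, -0.6]
grip_width: 27.2
finger_force: 30.0
time: 8.3
tool_pos: [483.7, -301.2, 211.1]
tcp_rot: [3.141, -0.0, 2.69]
contact_force: [-0.4, -0.3, -2.1]
grip_width: 28.0
finger_force: 30.0
```

View pics/l.png

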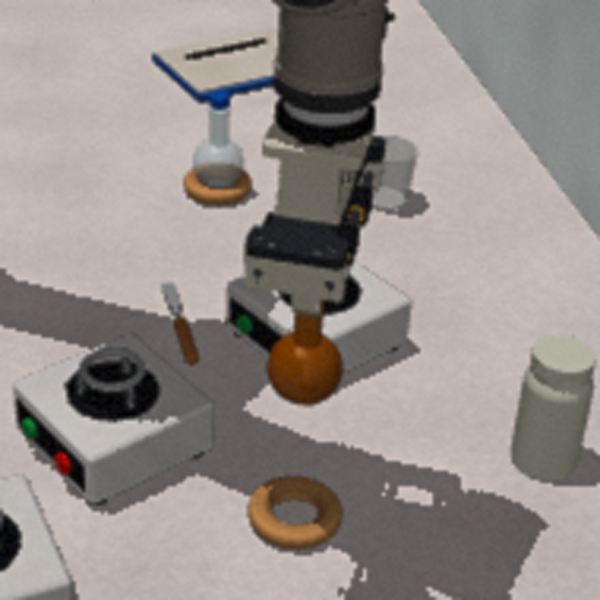

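Flask lifted upright: bulb at side (287,226), cork ring empty. I'll carry it over the ring and check the alignment there.

```bash
python3 -m pendant '[0.06,0.4,0,0,0,0,1,0.1,0.7,0,0,0,0,1,0.13,0.95,0,0,0,0,1,0.13,0.95,0,0,0,0,1,0.13,0.95,0,0,0,0,1,0.13,0.95,0,0,0,0,1,0.13,0.95,0,0,0,0,1,0.13,0.95,0,0,0,0,1,0.13,0.95,0,0,0,0,1,0.13,0.9,0,0,0,0,1,0.09,0.55,0,0,0,0,1,0,0,0,0,0,0,1]'; python3 -m pendant '[0,0,0,0,0,0,1,0,0,0,0,0,0,1,0,0,0,0,0,0,1]'
python3 - <<'E'
from h import *
s=capture("side");t=capture("top")
o=get_obs();p=o["tool_pos"]
for r in regions_of("side","amber_flask"): 
    ys,xs=np.where(r["pixels"]);print(r["score"],xs.min(),xs.max(),ys.min(),ys.max())
for k in(35,36): print("bulb pred",proj("side",[p[0],p[1],p[2]-k]).round(1))
print("ring up",proj("side",[569.3,-36.2,90]).round(1),proj("top",[569.3,-36.2,90]).round(1))
A=cv2.resize(s[120:250,230:360],(600,600),interpolation=cv2.INTER_CUBIC)
cv2.imwrite("pics/a.png",A[:,:,::-1])
E
```

```text
time: 9.55
tool_pos: [569.4, -33.8, 210.4]
tcp_rot: [3.141, -0.002, 2.693]
contact_force: [-0.1, -0.2, -2.1]
grip_width: 27.3
finger_force: 30.0
time: 9.85
tool_pos: [569.3, -37.3, 211.2]
tcp_rot: [-3.141, -0.0, 2.688]
contact_force: [-0.0, 0.1, -1.7]
grip_width: 27.2
finger_force: 30.0
0.96 284 302 157 181
bulb pred [292.9 172.5]
bulb pred [292.8 172.8]
ring up [291.1 195.2] [263.9 157.4]
```

View pics/a.png

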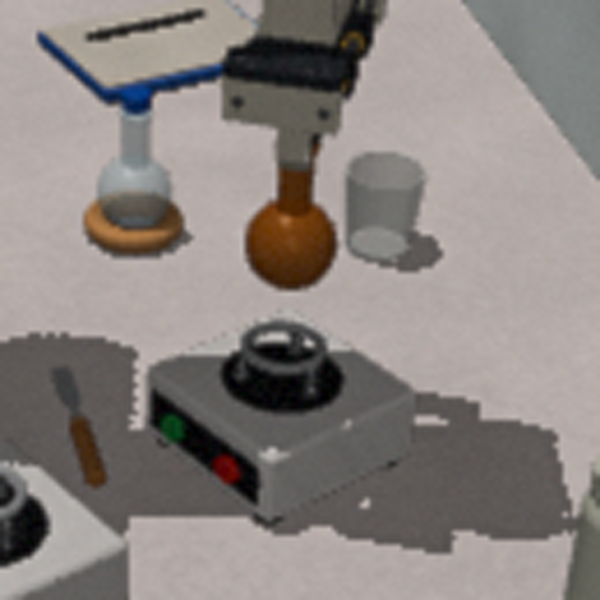

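The bulb at side (293,173) matches the prediction for a flask on the tool axis. The wire ring at (292,195) is about 1 mm off the aim, so I descend with a small correction.

```bash
python3 -m pendant '[-0.015,0.045,0.4,0,0,0,1,0,0,0.7,0,0,0,1,0,0,0.5,0,0,0,1,0,0,0.2,0,0,0,1,0,0,0,0,0,0,1,0,0,0,0,0,0,1]'
python3 - <<'E'
from h import *
s=capture("side");t=capture("top")
A=cv2.resize(s[150:230,250:330],(600,600),interpolation=cv2.INTER_CUBIC)
cv2.imwrite("pics/b.png",A[:,:,::-1]); print(get_obs()["tool_pos"])
E
```

```text
time: 10.6
tool_pos: [570.9, -35.3, 157.7]
tcp_rot: [3.141, 0.001, 2.69]
contact_force: [0.5, -0.1, -1.5]
grip_width: 27.4
finger_force: 30.0
[571.16724619 -35.38269184 158.2139762 ]
```

View pics/b.png

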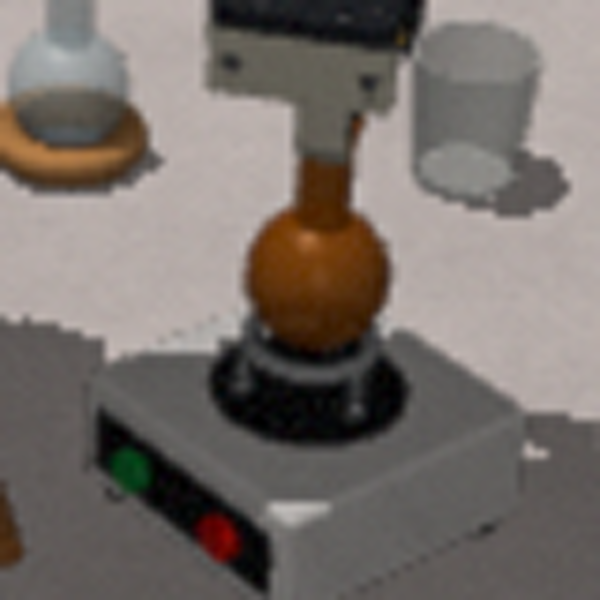

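```bash
python3 -m pendant '[0.03,-0.015,0.1,0,0,0,1,0,0,0.1,0,0,0,1,0,0,0.05,0,0,0,1,0,0,0,0,0,0,1]'; python3 -m pendant '[0,0,0.05,0,0,0,1,0,0,0.05,0,0,0,1,0,0,0,0,0,0,1]';python3 -m pendant '[0,0,0.05,0,0,0,1,0,0,0.05,0,0,0,1,0,0,0,0,0,0,1]'
```

```text
time: 11.1
tool_pos: [570.0, -35.6, 150.3]
tcp_rot: [3.142, 0.001, 2.69]
contact_force: [0.6, -1.8, 2.7]
grip_width: 27.2
finger_force: 30.0
time: 11.4
tool_pos: [569.8, -35.4, 147.0]
tcp_rot: [3.141, 0.001, 2.69]
contact_force: [0.6, -1.6, 3.3]
grip_width: 27.4
finger_force: 30.0
time: 11.7
tool_pos: [569.7, -35.4, 143.8]
tcp_rot: [3.142, 0.0, 2.69]
contact_force: [-0.3, -1.5, 5.6]
grip_width: 27.4
finger_force: 30.0
```

```bash
python3 -m pendant '[-0.02,-0.04,0.05,0,0,0,1,0,0,0.05,0,0,0,1,0,0,0,0,0,0,1]'; python3 -m pendant '[0,0,0.05,0,0,0,1,0,0,0.05,0,0,0,1,0,0,0,0,0,0,1]';python3 -m pendant '[0,0,0.05,0,0,0,1,0,0,0,0,0,0,1,0,0,0,0,0,0,1]';python3 -m pendant '[0,0,0.03,0,0,0,1,0,0,0,0,0,0,1,0,0,0,0,0,0,1]'
```

```text
time: 12.0
tool_pos: [569.8, -36.7, 141.0]
tcp_rot: [3.141, 0.001, 2.69]
contact_force: [-0.0, -1.7, 5.6]
grip_width: 27.0
finger_force: 30.0
time: 12.3
tool_pos: [569.9, -36.7, 138.2]
tcp_rot: [3.141, 0.001, 2.69]
contact_force: [-0.7, -1.3, 6.8]
grip_width: 27.3
finger_force: 30.0
time: 12.6
tool_pos: [570.0, -36.8, 137.0]
tcp_rot: [3.141, 0.001, 2.69]
contact_force: [-0.2, -2.7, 8.1]
grip_width: 27.5
finger_force: 30.0
time: 12.9
tool_pos: [570.1, -36.7, 136.2]
tcp_rot: [3.141, 0.001, 2.69]
contact_force: [-0.9, -1.4, 8.1]
grip_width: 27.2
finger_force: 30.0
```

```bash
python3 -m pendant '[0,0,0.03,0,0,0,1,0,0,0,0,0,0,1,0,0,0,0,0,0,1]'; python3 -m pendant '[0,0,0.03,0,0,0,1,0,0,0,0,0,0,1,0,0,0,0,0,0,1]'
```

```text
time: 13.2
tool_pos: [570.3, -36.8, 135.9]
tcp_rot: [3.141, 0.002, 2.69]
contact_force: [-1.7, -1.8, 10.2]
grip_width: 27.2
finger_force: 30.0
time: 13.5
tool_pos: [570.6, -36.9, 135.8]
tcp_rot: [3.141, 0.004, 2.69]
contact_force: [-1.7, -2.8, 15.2]
grip_width: 27.4
finger_force: 30.0
```

The tool stalls at z = 135.8 while the force jumps to 15 N, which is above the spring's 9 N net, so the ring is on its stop. I check that the flask is upright and hasn't slipped.

```bash
python3 -m pendant '[0,0,0,0,0,0,1,0,0,0,0,0,0,1,0,0,0,0,0,0,1]'
python3 - <<'E'
from h import *
s=capture("side");p=get_obs()["tool_pos"]
A=cv2.resize(s[150:230,250:330],(600,600),interpolation=cv2.INTER_CUBIC)
cv2.imwrite("pics/c.png",A[:,:,::-1]); print("bulb pred in crop",(proj("side",[p[0],p[1],p[2]-36])-[250,150])*7.5,"ring",[((proj("side",[569.5,-36.5,z])-[250,150])*7.5).round() for z in(90,76)])
E
```

```text
time: 13.8
tool_pos: [570.6, -36.9, 135.8]
tcp_rot: [3.141, 0.004, 2.69]
contact_force: [-1.7, -1.0, 14.8]
grip_width: 27.1
finger_force: 30.0
bulb pred in crop [312.75462694 320.75803484] ring [array([309., 339.]), array([307., 366.])]
```

View pics/c.png

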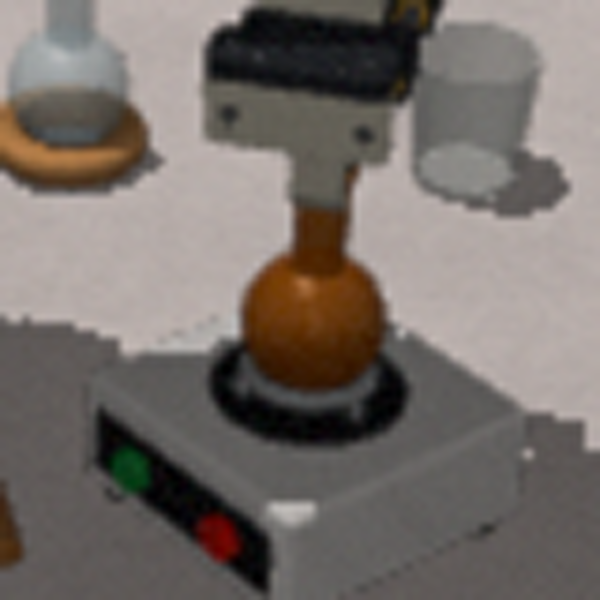

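The picture shows the flask upright and seated, with the bulb at crop (314,320) as predicted, so it hasn't slipped. The ring is down close to the disc and the force holds steady at about 15 N.

```bash
python3 -c "
from plant import close_job; print(close_job())"
```

```text
the job is handed in; nothing more can be done
None
```

The amber flask sits upright in the wire ring of the leftmost mixer and is held pressed down at the stop with about 15 N; I handed the job in at about 14 s, and the judge's result isn't known here.

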